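# Unclamp the flow cell and put it on the balance

## Task

Release the toggle clamp on the clamping stand: swing its handle over centre and right back until the bar stands fully open. Then slide the clear flow cell against its spring plunger until its heel is free of the lip, lift it out level, and set it down gently, ports up, in the middle of the balance pan, without pressing on or dropping it on the pan, leaving the clamp open and everything else where it is.

Things in the scene. Friction and masses are not known exactly. Their poses are not given: they have to be found in the camera images.
- clamp_bar (a joint): Angle (rad) of the toggle clamp's steel hold-down bar, 95 mm long, 22 mm wide, with a rubber-tipped spindle near its end. 0: level, clamped on the cell. It dips to about -0.02 as the clamp goes over centre, then rises; 1.66: fully open at its hard stop, just past upright. Swung only part of the way it stays about there.
- handle_grip (a point): Point to take on the black grip of the clamp's handle, on its axis, 25 mm below its free end. Grip: 20 (x) by 24 (y) by 78 (z) mm. z: along the handle to its free end; x: level, along the clamp's pivots; it opens by turning about +x, this point going towards -y. Clamped: handle upright, point 213 mm above the table. Open: turned some 97 deg to just below level, point about 69 mm up.
- clamp_handle: The same handle; origin on its pivot on the bar, 115 mm below the point handle_grip, same axes. One link of a four-bar toggle: the pivot itself moves some 26 mm to the release side and 16 mm down over the swing. It is locked until a pull of some 11 N at the grip; over centre after about 10 mm it springs on by itself a little, then swings easily until it meets the hard stop.
- cell_centre (a point): Centre of the flow cell's upright part, half-way up: clear block 60 (x) by 100 (y) by 42 (z) mm, 0.27 to 0.47 kg, of two bolted plates and a gasket. z up. The lower plate, 20 mm thick, sticks out 8 mm more at the -y end (the heel). Bolt heads stand 5 mm, two white ports 22 mm above the top. Take it across its 60 mm sides, mid-length, somewhat above mid-height. The clamp's pivots lie towards its -y.
- stand: Fixed clamping stand: base plate 130 (x) by 250 (y) by 12 mm, z up. The cell's underside lies 27 mm above the table, its sides free mid-length. A steel lip overhangs the cell's heel (-y end) by 5 mm, 2 mm above it; a spring plunger at the +y end keeps it there. So with the clamp open slide the cell towards +y, 6 to 8 mm, then straight up: the plunger gives 8 mm, at 8 to 16 N, and stops hard.
- pan_centre (a point): Centre of the top face of the balance's steel weighing pan, 78 mm above the table when empty. The pan is 150 (x) by 170 (y) mm, 4 mm thick, on a spring: it sinks about 1 mm under the cell (4 N per mm). z up; -x points to the balance's lower display. The balance is 270 by 200 mm and fixed.
- pan: The same weighing pan as a body; origin 4 mm below the centre of its top face.
- wrench: Bystander: steel open-ended wrench lying flat, 130 mm long; origin at its middle.
- valve: Bystander: small white plastic valve with a black lever, 76 mm long, 51 mm tall; origin on the table below its middle.
- measure: Bystander: clear plastic measuring cylinder, 202 mm tall, foot 72 mm across; origin at the centre of its foot.
- beaker: Bystander: glass beaker, 90 mm tall, 72 mm across; origin at the centre of its underside.
- meter: Bystander: grey hand-held meter lying flat, 165 by 60 by 26 mm; origin below its middle.
- wash_bottle: Bystander: white plastic wash bottle with a spout, 205 mm tall, 68 mm across; origin at the centre of its underside.
- parts_bin: Bystander: grey open bin of 150 by 110 by 55 mm; origin below its middle.
Things that resemble listed ones, but are neither listed nor needed, are in the scene too. Leave any brown look-alike of the part that bears cell_centre alone.

How it is judged:
By the outcome, as a careful person would: the job done as asked, in the order asked, and still so for the second after the job is handed in, with the robot touching nothing.
It also fails if it takes over 56 s, if anything falls off the work surface, if the arm or the gripper's body presses on something with over 40 N, if the wrist force passes 120 N, or if a joint passes its speed limit or range.

## Robot

A 6-joint arm with a two-finger parallel gripper is mounted at the origin on the work surface. World frame = base frame: x ahead of the robot, y to its left, z up, the work surface at z = 0. Lengths are in m, angles in rad, forces in N, time in s.
With the tool pointing down it reaches from about 0.275 to 0.975 m from the base axis. Payload 8.4 kg.
Tool frame: the origin (TCP) lies on the centre line of the jaws, within the pads' length; the fingertips stand 25 mm ahead of it and the grasp point (between the pads) lies 6 mm ahead of it; z points along the fingers, y is the direction in which the jaws open and shut (so a half turn about z gives the same grasp; the last joint's range is limited). The gripper opens to 92 mm and grips with 3 to 60 N. Pads are 20 mm wide; open, the fingers measure 128 mm over their backs; the gripper's body (75 mm by 189 mm) begins 69 mm behind the grasp point.
Start: joints at [-1.14, 0.353, 1.633, -0, 1.155, -0.002], TCP at [0.262, -0.567, 0.24] pointing down, gripper open.
Joint ranges: [-2.63, 2.63], [-0.92, 2.1], [0.06, 2.66], [-1.3, 4.44], [0, 2.69], [-3.02, 3.02]. Speed limits (rad/s): [2.22, 2.22, 2.79, 3.14, 3.14, 3.14].

## Interface

Orientations are given as a rotation vector (axis times angle).
In Python, from plant import arm gives the robot as it stands.
- The arm moves only by the tool arm_command, never from a script. Its argument "steps" is a list of rows, each an object with "offset": the shift along the tool's x, y, z normalised to -1 to 1, where 1 is 100 mm, a list of three; "rot": the turn, a rotation vector about the tool's x, y, z normalised to -1 to 1, where 1 is 360 degrees, a list of three; "gripper": the gripper's target within -1 to 1 (fully open at 1, half-way at 0, shut at -1). In form: [{"offset": [x, y, z], "rot": [rx, ry, rz], "gripper": gripper}, ...]. A call has 1 to 10 rows; each row shifts and turns the pose as measured when the row begins, along the tool's axes as they then stand; what a row does not reach is not made up. A row lasts 1/8 s, in which the tool goes at most 62.5 mm and 10.7 degrees, less where a joint would pass 70% of its speed; a pose out of reach is approached as far as the arm can. A call with a number of a shift or a turn outside -1 to 1 is refused whole. A call with a gripper value outside its range is refused whole. The fingers move at their own pace and stop on an object; the grip force is fixed at half the most. Time passes only in rows, so rows that do not move let the fingers close. It gives the time, the measured TCP pose, the force and the opening at its end, in the units of the state.
- arm.observe(): the state, without advancing time (a new reading comes with each control period).
- arm.capture(name): name is "side" or "top" or "wrist"; returns a dict with "pixels" (384x512x3 uint8, red, green, blue), "range_z" (384x512 float32, m along the optical axis (not along the pixel's ray), 0 where there is no reading), "vertical_fov" (degrees; the focal length in pixels is half the picture's height over the tangent of half this angle, whatever the lens; pixels are square), "cx", "cy" (the principal point, pixels), "rvec" (rotation vector, rad) and "tvec" (3), from world to camera coordinates, as OpenCV has them; the wrist camera has in their place "mount" (4x4, takes a point from camera to tool coordinates, whose origin is the TCP and whose axes are the flange's). Camera axes: x right, y down, z forward; pixel columns grow to the right and rows downward; lengths in m; the calibration is good to about 2 mm. A picture is of the moment at which its call begins: read the wrist's pose just before it.
- arm.sign_off(): hands the job in, once; it reports no verdict.
Trained networks look in a picture, given as the dict that the camera call returned (one of the last four; its "shot" number tells which), for a name from the list of things; names that differ only in an ending like _2 or _b are one class to them, and where a whole thing is asked for, a point or a joint stands for the part that bears it (a point fixed in the world has none). Each returns a list of dicts, best first, with "p" (0 to 1); they miss things now and then, are a little off and sometimes report something else, mostly with a low value. They report only what shows in the picture. A call takes as long as a camera call. They do not tell look-alikes from the thing itself.
- arm.spot_in(picture, query): "xy" ([column, row] in pixels, amid what is visible of it).
- arm.regions_of(picture, query): "region" (384x512 bool, what is visible of it) and "xy" ([column, row] in pixels, amid what is visible of it).
The state is a dict: "t": time; "joint_positions": joint angles; "joint_velocities": joint speeds; "effort": joint torques, N m; "tool_pos": TCP position; "tcp_rot": TCP orientation; "wrist_force": force on the tool from outside, world axes, zero at the start; "ft_torque": the same for the moment, N m; "width": opening from 0.0 (shut) to 1.0 (fully open).
Only numpy, scipy, OpenCV 4.12 (cv2) and the standard library are available. Lean on these libraries where they do the work, as an engineer would, in place of code of your own. Each camera call takes 0.05 s, during which the arm holds its last target.

## Working session

There is one attempt and no reset: what is moved stays moved. The work goes in short steps, Python scripts to look and compute and a tool call to move; the robot and the scene stay as the last step left them, time stands still between calls to the robot, and variables do not carry over. Pictures are saved under pics/ and viewed, and the job is handed in when it is done.

Besides the shell and the picture viewer there is one more tool, called after "Call:" in YAML: its name, and indented under it one key for each argument. arm_command: Moves the arm, as the interface text tells. Its arguments: {"type":"object","properties":{"steps":{"type":"array","items":{"type":"object","properties":{"offset":{"type":"array","items":{"type":"number"}},"rot":{"type":"array","items":{"type":"number"}},"gripper":{"type":"number"}}}}},"required":["steps"]}

```bash
ls; mkdir -p pics; cat > h.py <<'E'
import numpy as np, cv2, pickle
from scipy.spatial.transform import Rotation as R
from plant import arm
def cap(name,fn=None):
    st=arm.observe(); d=arm.capture(name); d=dict(d)
    if fn: cv2.imwrite('pics/'+fn+'.png',d['pixels'][:,:,::-1])
    H=d['pixels'].shape[0]; d['f']=H/2/np.tan(np.radians(d['vertical_fov'])/2)
    if 'mount' in d:
        T=np.eye(4);T[:3,:3]=R.from_rotvec(st['tcp_rot']).as_matrix();T[:3,3]=st['tool_pos']
        d['c2w']=T@np.array(d['mount'])
    else:
        T=np.eye(4);T[:3,:3]=R.from_rotvec(np.ravel(d['rvec'])).as_matrix();T[:3,3]=np.ravel(d['tvec']);d['c2w']=np.linalg.inv(T)
    return d
def cloud(d):
    z=d['range_z'];v,u=np.mgrid[:z.shape[0],:z.shape[1]]
    P=np.stack([(u-d['cx'])/d['f']*z,(v-d['cy'])/d['f']*z,z],-1)
    W=P@d['c2w'][:3,:3].T+d['c2w'][:3,3]; W[z<=0]=np.nan
    return W
E
python3 - <<'E'
from h import *
print(arm.observe())
for n in ['side','top','wrist']:
    d=cap(n,n+'0'); print(n,d['vertical_fov'],d['c2w'].round(3).tolist())
    pickle.dump({k:d[k] for k in d},open(n+'0.pkl','wb'))
    raw=arm.capture(n) if 0 else d
    W=cloud(d)
    for q in ['handle_grip','cell_centre','clamp_bar','stand','pan_centre','pan','clamp_handle']:
        try:
            for r in arm.spot_in(d,q)[:3]:
                u,v=[int(round(x)) for x in r['xy']]; print(q,round(r['p'],2),u,v,W[v,u].round(3))
        except Exception as e: print(q,e)
print(arm.observe()['t'])
E
```

```text
pics
{'t': 0.0, 'joint_positions': array([-1.14040999e+00,  3.53626371e-01,  1.63413351e+00, -1.08816108e-05,
        1.15516654e+00, -2.37718434e-03]), 'joint_velocities': array([-8.86450833e-05, -1.62139701e-03, -1.62766858e-03,  5.15545344e-05,
       -7.61881494e-04, -1.94348341e-03]), 'effort': array([ 1.69772775e-03, -5.93838108e+01, -3.34211540e+01,  6.97370782e-02,
        2.33664498e-02, -1.20195564e-04]), 'tool_pos': array([ 0.2619346 , -0.56696613,  0.23887753]), 'tcp_rot': array([-3.06706040e+00, -6.74218431e-01,  4.60028695e-04]), 'wrist_force': array([ 0.12444149, -0.04727875,  0.21655955]), 'ft_torque': array([ 0.04289551,  0.03410457, -0.08097282]), 'width': 0.9976675082303966}
side 42.61420006425179 [[0.979, -0.163, 0.126, 0.318], [-0.206, -0.739, 0.642, -1.297], [-0.012, -0.654, -0.756, 1.621], [0.0, 0.0, 0.0, 1.0]]
handle_grip 0.51 245 150 [0.527 0.183 0.163]
cell_centre 0.57 286 164 [0.707 0.179 0.042]
cell_centre 0.56 201 166 [0.335 0.258 0.033]
cell_centre 0.45 233 157 [0.48  0.243 0.073]
clamp_bar 0.78 242 148 [0.515 0.181 0.18 ]
stand 0.98 242 170 [0.508 0.177
[... 207 characters left out ...]
374 [[0.027, -0.981, 0.193, 0.268], [-1.0, -0.027, 0.005, -0.035], [-0.0, -0.193, -0.981, 1.644], [0.0, 0.0, 0.0, 1.0]]
handle_grip 0.59 316 187 [ 0.567 -0.246  0.082]
cell_centre 0.71 194 150 [0.704 0.207 0.044]
cell_centre 0.65 177 255 [0.313 0.248 0.038]
cell_centre 0.59 170 205 [0.49  0.279 0.068]
clamp_bar 0.67 189 197 [0.523 0.214 0.054]
stand 0.96 191 201 [0.508 0.206 0.055]
pan_centre 0.92 319 188 [ 0.565 -0.258  0.078]
pan 0.7 315 187 [ 0.569 -0.243  0.076]
pan 0.19 111 184 [0.565 0.506 0.046]
clamp_handle 0.65 194 192 [0.513 0.172 0.224]
wrist 60.95260636429053 [[0.42, -0.873, -0.249, 0.333], [-0.908, -0.403, -0.116, -0.535], [0.001, 0.274, -0.962, 0.385], [0.0, 0.0, 0.0, 1.0]]
1.2
```

```bash
python3 - <<'E'
from h import *
a=cv2.imread('pics/top0.png'); cv2.imwrite('pics/top0c.png',cv2.resize(a[110:300,90:370],None,fx=2.8,fy=2.8,interpolation=cv2.INTER_CUBIC))
a=cv2.imread('pics/side0.png'); cv2.imwrite('pics/side0c.png',cv2.resize(a[100:300,140:380],None,fx=3,fy=3,interpolation=cv2.INTER_CUBIC))
E
```

```text
(no output)
```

View pics/top0c.png

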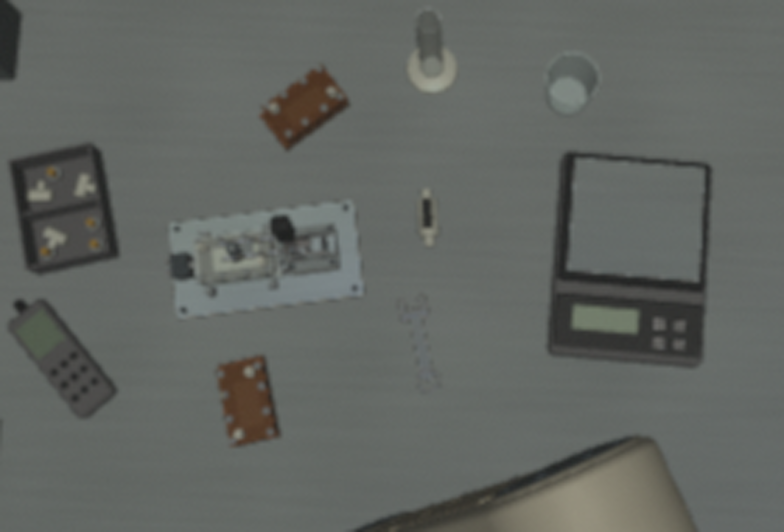

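View pics/side0c.png

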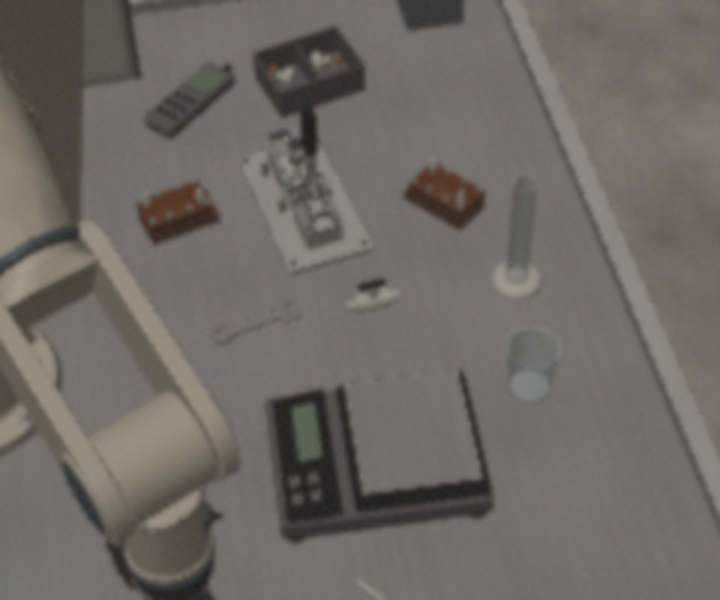

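Candidates for the cell in the top picture: the clear block on the stand at about (173,204), and two brown look-alikes at (198,148) and (178,253). I choose the clear one in the stand. The handle is the upright black grip at about (191,191). Next I'll fit the stand and pan poses.

```bash
python3 - <<'E'
from h import *
for n in ['top','side']:
    d=cap(n); W=cloud(d)
    for q in ['stand','pan']:
        r=arm.regions_of(d,q)[0]; m=r['region']; P=W[m]; P=P[~np.isnan(P[:,0])]
        print(n,q,r['p'],m.sum(),'z pct',np.percentile(P[:,2],[5,25,50,75,95]).round(3))
        if q=='stand': m2=m; 
        S=P if q=='pan' else P[(P[:,2]<.025)]
        rect=cv2.minAreaRect((S[:,:2]*1000).astype(np.float32)); print(rect)
    # handle top
    B=W.reshape(-1,3); k=(abs(B[:,0]-.51)<.15)&(abs(B[:,1]-.2)<.15)&(B[:,2]>.16); print('handle',k.sum(),B[k].mean(0),B[k].max(0),B[k].min(0))
W=0
d=pickle.load(open('wrist0.pkl','rb'));print(np.array(d['mount']).round(3))
st=arm.observe();print(R.from_rotvec(st['tcp_rot']).as_matrix().round(3),st['t'])
E
```

```text
top stand 0.81 1980 z pct [0.005 0.01  0.014 0.05  0.113]
((511.83038330078125, 238.9912567138672), (137.3491668701172, 258.41387939453125), 8.636398315429688)
top pan 0.71 1979 z pct [0.07  0.075 0.077 0.08  0.084]
((568.2755126953125, -250.51693725585938), (172.6047821044922, 159.57118225097656), 86.89038848876953)
handle 74 [0.51433009 0.18202443 0.22055498] [0.5285152  0.19461844 0.2414237 ] [0.50641766 0.1704985  0.17019405]
side stand 0.96 1089 z pct [0.003 0.009 0.016 0.057 0.188]
((508.2658386230469, 248.39935302734375), (131.99725341796875, 292.5002136230469), 9.364391326904297)
side pan 0.69 1423 z pct [0.07  0.074 0.077 0.079 0.083]
((568.036865234375, -220.5537109375), (233.9506072998047, 151.11659240722656), 86.74679565429688)
handle 83 [0.51845226 0.17804109 0.20860212] [0.53015204 0.19813874 0.24571603] [0.50877255 0.16394543 0.16249521]
[[ 0.    -0.962 -0.274  0.078]
 [ 1.     0.     0.001 -0.   ]
 [-0.001 -0.274  0.962 -0.145]
 [ 0.     0.     0.     1.   ]]
[[ 0.908  0.419  0.   ]
 [ 0.419 -0.908  0.   ]
 [ 0.    -0.    -1.   ]] 1.5
```

Call:
arm_command:
  steps:
    - {"offset":[0.2,-0.2,-0.5],"rot":[0,0,0],"gripper":1}
    - {"offset":[0.38,-0.45,-0.09],"rot":[0,0,0],"gripper":1}
    - {"offset":[0.38,-0.45,-0.09],"rot":[0,0,0],"gripper":1}
    - {"offset":[0.38,-0.45,-0.09],"rot":[0,0,0],"gripper":1}
    - {"offset":[0.38,-0.45,-0.09],"rot":[0,0,0],"gripper":1}
    - {"offset":[0.38,-0.45,-0.09],"rot":[0,0,0],"gripper":1}
    - {"offset":[0.38,-0.45,-0.09],"rot":[0,0,0],"gripper":1}
    - {"offset":[0.38,-0.45,-0.09],"rot":[0,0,0],"gripper":1}
    - {"offset":[0.38,-0.45,-0.09],"rot":[0,0,0],"gripper":1}
    - {"offset":[0.38,-0.45,-0.09],"rot":[0,0,0],"gripper":1}

```text
t: 2.75
tool_pos: [0.4161, -0.0175, 0.3755]
tcp_rot: [3.068, 0.662, 0.01]
wrist_force: [1.1, 0.1, 0.7]
width: 1.0
```

Call:
arm_command:
  steps:
    - {"offset":[0.28,-0.33,0],"rot":[0,0,-0.029],"gripper":1}
    - {"offset":[0.33,-0.27,0],"rot":[0,0,-0.029],"gripper":1}
    - {"offset":[0.38,-0.21,0],"rot":[0,0,-0.029],"gripper":1}
    - {"offset":[0.41,-0.14,0],"rot":[0,0,-0.029],"gripper":1}
    - {"offset":[0.43,-0.06,0],"rot":[0,0,-0.029],"gripper":1}
    - {"offset":[0.43,0.01,0],"rot":[0,0,-0.029],"gripper":1}
    - {"offset":[0.42,0.09,0],"rot":[0,0,-0.029],"gripper":1}
    - {"offset":[0,0,0],"rot":[0,0,0],"gripper":-1}

```text
t: 3.75
tool_pos: [0.4942, 0.289, 0.3778]
tcp_rot: [2.018, 2.396, 0.012]
wrist_force: [0.3, 0.1, 0.3]
width: 0.912
```

```bash
python3 - <<'E'
from h import *
d=cap('wrist','w1'); W=cloud(d); pickle.dump(d,open('w1.pkl','wb'))
st=arm.observe(); M=R.from_rotvec(st['tcp_rot']).as_matrix();print(st['t'],st['tool_pos'],M.round(3), st['joint_positions'].round(2))
for q in ['handle_grip','cell_centre','clamp_bar','stand','clamp_handle']:
    for r in arm.spot_in(d,q)[:3]:
        u,v=[int(round(x)) for x in r['xy']]; print(q,round(r['p'],2),u,v,W[v,u].round(4))
m=arm.regions_of(d,'stand')[0]['region']; P=W[m]; 
S=P[(P[:,2]<.02)&(P[:,2]>.004)]; print(cv2.minAreaRect((S[:,:2]*1000).astype(np.float32)),np.median(S[:,2]))
m=arm.regions_of(d,'handle_grip')[0]['region']; P=W[m]; P=P[~np.isnan(P[:,0])];print(len(P),np.percentile(P,[2,25,50,75,98],axis=0).round(4))
B=W.reshape(-1,3); k=(abs(B[:,0]-.51)<.15)&(abs(B[:,1]-.2)<.15)&(B[:,2]>.225); print('handle top',k.sum(),np.median(B[k],0),B[k].max(0),B[k].min(0))
cv2.imwrite('pics/w1b.png',cv2.resize(d['pixels'][:,:,::-1],None,fx=1.5,fy=1.5,interpolation=cv2.INTER_CUBIC))
E
```

```text
3.8 [0.49394062 0.28765684 0.37788416] [[-0.167  0.986  0.012]
 [ 0.986  0.167 -0.001]
 [-0.003  0.011 -1.   ]] [ 0.53  0.16  1.58 -0.01  1.39  0.36]
handle_grip 0.66 256 264 [0.5156 0.1999 0.2161]
cell_centre 0.9 131 157 [0.3223 0.2498 0.0421]
cell_centre 0.85 258 160 [0.5073 0.2821 0.0696]
cell_centre 0.85 378 220 [0.7128 0.2143 0.0429]
clamp_bar 0.62 256 243 [0.5162 0.2024 0.1702]
stand 0.76 255 190 [0.5082 0.2482 0.1059]
clamp_handle 0.64 253 265 [0.5126 0.1989 0.2173]
((510.27398681640625, 239.2333526611328), (130.1265411376953, 249.50119018554688), 8.923954963684082) 0.01218546838174761
1087 [[0.5081 0.1742 0.0898]
 [0.5127 0.1918 0.1812]
 [0.5175 0.1984 0.215 ]
 [0.5215 0.2    0.2369]
 [0.5268 0.2023 0.2391]]
handle top 43885 [0.49317968 0.30995633 0.45646034] [0.55559254 0.3322381  0.46830876] [0.42201582 0.17540389 0.22507036]
```

View pics/w1b.png

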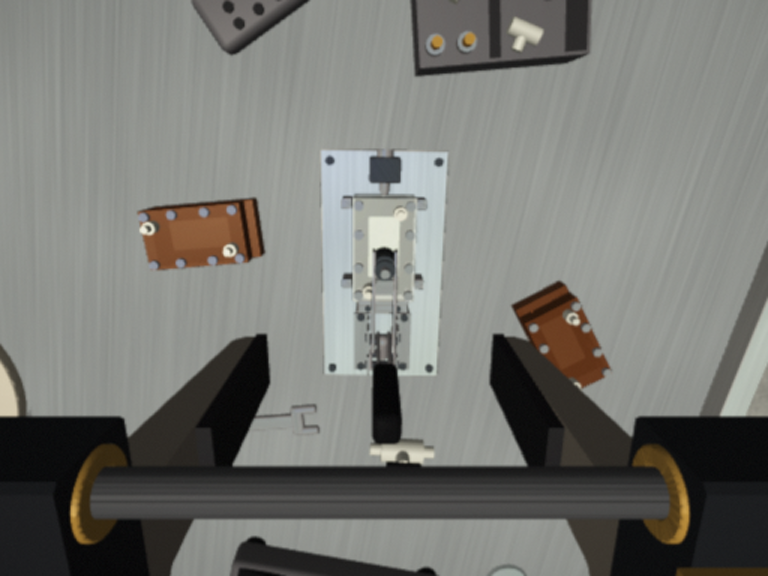

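The close view shows the clear cell on the stand at (385,240), with the spindle tip over it at (385,262). The black handle grip is upright at (385,400). The brown blocks are off to the sides. Next I'll convert these to stand-frame numbers.

```bash
cat >> h.py <<'E'
YAW=np.radians(8.92); C=np.array([.5103,.2392])
ex=np.array([np.cos(YAW),np.sin(YAW)]); ey=np.array([-np.sin(YAW),np.cos(YAW)])
def loc(P): 
    P=np.asarray(P); q=P[...,:2]-C; return np.stack([q@ex,q@ey,P[...,2]],-1)
E
python3 - <<'E'
from h import *
d=pickle.load(open('w1.pkl','rb'));L=loc(cloud(d)).reshape(-1,3)
def show(n,k): 
    P=L[k]; print(n,k.sum(),np.percentile(P,[1,10,50,90,99],axis=0).round(4).tolist())
near=(abs(L[:,0])<.03)
for z0 in np.arange(.08,.245,.02):
    show('z%.2f'%z0, near&(abs(L[:,1])<.2)&(L[:,2]>z0)&(L[:,2]<z0+.02)&(L[:,1]<-.0))
show('spindle/bar tip',near&(L[:,1]>0)&(L[:,1]<.12)&(L[:,2]>.1)&(L[:,2]<.3))
# cell top
k=(abs(L[:,0])<.05)&(L[:,1]>-.05)&(L[:,1]<.1)&(L[:,2]>.062)&(L[:,2]<.08); show('celltop',k)
print(loc(arm.observe()['tool_pos']))
E
```

```text
z0.08 204 [[-0.0184, -0.0759, 0.0802], [-0.0154, -0.0669, 0.082], [-0.0063, -0.0537, 0.0885], [0.0139, -0.0026, 0.098], [0.0168, -0.0007, 0.0995]]
z0.10 272 [[-0.0122, -0.056, 0.1004], [-0.0098, -0.05, 0.1017], [0.0003, -0.0386, 0.1064], [0.0104, -0.0097, 0.1089], [0.0128, -0.0011, 0.1176]]
z0.12 40 [[-0.0055, -0.0492, 0.1205], [-0.0055, -0.046, 0.123], [0.0036, -0.0401, 0.1315], [0.0061, -0.0394, 0.1376], [0.0065, -0.039, 0.139]]
z0.14 27 [[-0.0057, -0.0414, 0.1409], [-0.0056, -0.041, 0.1428], [-0.0043, -0.0406, 0.1486], [0.0056, -0.0401, 0.1567], [0.0058, -0.0397, 0.1576]]
z0.16 99 [[-0.0093, -0.0419, 0.1658], [-0.0081, -0.0398, 0.1671], [0.0, -0.0382, 0.1728], [0.0075, -0.0375, 0.1784], [0.0096, -0.037, 0.1798]]
z0.18 155 [[-0.0093, -0.043, 0.1805], [-0.0081, -0.0411, 0.182], [-0.0003, -0.0391, 0.1908], [0.0077, -0.0383, 0.1978], [0.0098, -0.0377, 0.1998]]
z0.20 184 [[-0.0092, -0.0441, 0.2005], [-0.0081, -0.0419, 0.2021], [0.0002, -0.0402, 0.2101], [0.0078, -0.0393, 0.2181], [0.0098, -0.0388, 0.2195]]
z0.22 536 [[-0.0091, -0.0631, 0.2205], [-0.0072, -0.059, 0.2252], [-0.0, -0.046, 0.237], [0.0078, -0.0407, 0.2387], [0.01, -0.0398, 0.2396]]Traceback (most recent call last):
  File "<stdin>", line 7, in <module>
  File "<stdin>", line 4, in show
    return _quantile_unchecked(
        a, q, axis, out, overwrite_input, method, keepdims, weights)
    return _ureduce(a,
                    func=_quantile_ureduce_func,
    ...<5 lines>...
                    overwrite_input=overwrite_input,
                    method=method)
    r = func(a, **kwargs)
    result = _quantile(arr,
                       quantiles=q,
    ...<2 lines>...
                       out=out,
                       weights=wgt)
    slices_having_nans = np.isnan(arr[-1, ...])
                                  ~~~^^^^^^^^^
IndexError: index -1 is out of bounds for axis 0 with size 0
```

```bash
cat >> h.py <<'E'
def goto(l,yaw=YAW,verbose=True):
    st=arm.observe(); M=R.from_rotvec(st['tcp_rot']).as_matrix()
    p=np.r_[C+l[0]*ex+l[1]*ey,l[2]]
    off=M.T@(p-st['tool_pos'])
    T=np.array([[-np.sin(yaw),np.cos(yaw),0],[np.cos(yaw),np.sin(yaw),0],[0,0,-1]])
    rv=R.from_matrix(M.T@T).as_rotvec()
    print('t',st['t'],'at',loc(st['tool_pos']).round(4),'F',st['wrist_force'].round(1),'off/100mm',(off*10).round(3),'rot/360',(rv/2/np.pi).round(4),'w',st['width'].round(3))
E
python3 - <<'E'
from h import *
goto([0,-.005,.30]); goto([0,-.013,.225])
pv=np.array([-.051,.098]); prev=None
for th in np.radians(np.arange(0,101,10)):
    P=pv+np.array([-.026,-.016])*th/np.radians(97)+.105*np.array([-np.sin(th),np.cos(th)])+.012*np.array([np.cos(th),np.sin(th)])+[.010,.025]
    print(np.degrees(th).round(),P.round(4), None if prev is None else ((P-prev)*10).round(3)); prev=P
E
```

```text
Traceback (most recent call last):
  File "h.py", line 29, in goto
    print('t',st['t'],'at',loc(st['tool_pos']).round(4),'F',st['wrist_force'].round(1),'off/100mm',(off*10).round(3),'rot/360',(rv/2/np.pi).round(4),'w',st['width'].round(3))
                                                                                                                                                         ^^^^^^^^^^^^^^^^^
AttributeError: 'float' object has no attribute 'round'
```

```bash
sed -i "s/st\['width'\].round(3)/round(st['width'],3)/" h.py
python3 - <<'E'
from h import *
goto([0,-.005,.30]); goto([0,-.013,.225])
pv=np.array([-.051,.098]); prev=None
for th in np.radians(np.arange(0,101,10)):
    P=pv+np.array([-.026,-.016])*th/np.radians(97)+.105*np.array([-np.sin(th),np.cos(th)])+.012*np.array([np.cos(th),np.sin(th)])+[.010,.025]
    print(np.degrees(th).round(),P.round(4), None if prev is None else ((P-prev)*10).round(3)); prev=P
E
```

```text
t 4.15 at [-0.0087  0.0486  0.3787] F [-0.1 -0.3  0.6] off/100mm [-0.535  0.072  0.789] rot/360 [0.002  0.0004 0.0015] w 0.565
t 4.15 at [-0.0087  0.0486  0.3787] F [-0.1 -0.3  0.6] off/100mm [-0.613  0.062  1.539] rot/360 [0.002  0.0004 0.0015] w 0.565
0.0 [-0.029  0.228] None
10.0 [-0.0501  0.2268] [-0.211 -0.012]
20.0 [-0.071   0.2225] [-0.209 -0.044]
30.0 [-0.0911  0.215 ] [-0.202 -0.075]
40.0 [-0.11    0.2046] [-0.189 -0.104]
50.0 [-0.1271  0.1914] [-0.171 -0.131]
60.0 [-0.142  0.176] [-0.149 -0.154]
70.0 [-0.1543  0.1586] [-0.123 -0.174]
80.0 [-0.1638  0.1399] [-0.094 -0.188]
90.0 [-0.1701  0.1202] [-0.064 -0.197]
100.0 [-0.1733  0.1001] [-0.032 -0.201]
```

Call:
arm_command:
  steps:
    - {"offset":[-0.2,0.04,0.4],"rot":[0.002,0.0004,0.0015],"gripper":-1}
    - {"offset":[-0.2,0.03,0.4],"rot":[0,0,0],"gripper":-1}
    - {"offset":[-0.1,0,0.3],"rot":[0,0,0],"gripper":-1}
    - {"offset":[0,0,0],"rot":[0,0,0],"gripper":-1}

```text
t: 4.65
tool_pos: [0.5106, 0.2349, 0.268]
tcp_rot: [2.047, 2.382, 0.006]
wrist_force: [0.0, -0.3, 0.2]
width: 0.128
```

```bash
python3 - <<'E'
from h import *
goto([0,-.010,.228])
E
```

```text
t 4.65 at [-0.0004 -0.0043  0.268 ] F [ 0.  -0.3  0.2] off/100mm [-0.058  0.003  0.4  ] rot/360 [ 0.0006 -0.0003 -0.0007] w 0.128
```

Call:
arm_command:
  steps:
    - {"offset":[-0.03,0,0.25],"rot":[0,0,0],"gripper":-1}
    - {"offset":[-0.02,0,0.16],"rot":[0,0,0],"gripper":-1}
    - {"offset":[-0.06,0,0],"rot":[0,0,0],"gripper":-1}
    - {"offset":[-0.08,0,0],"rot":[0,0,0],"gripper":-1}
    - {"offset":[-0.08,0,0],"rot":[0,0,0],"gripper":-1}

```text
t: 5.28
tool_pos: [0.5179, 0.2092, 0.2323]
tcp_rot: [2.045, 2.379, 0.018]
wrist_force: [-1.0, 3.3, 0.6]
width: 0.003
```

```bash
python3 - <<'E'
from h import *
goto([0,-.029,.228])
d=cap('wrist','w2')
E
```

```text
t 5.275 at [ 0.0029 -0.0309  0.2323] F [-1.   3.3  0.6] off/100mm [ 0.018 -0.029  0.042] rot/360 [ 0.0019 -0.0007 -0.0008] w 0.003
```

View pics/w2.png

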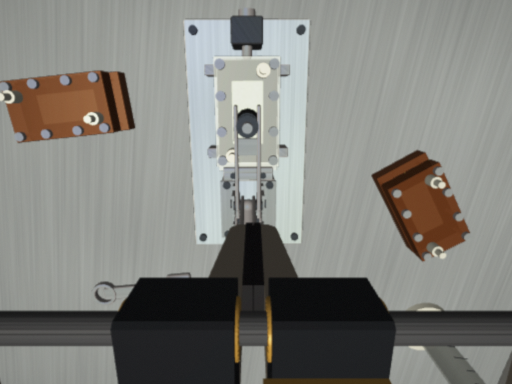

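Contact with the handle is made (3 N). Next I push it over centre and follow the arc.

Call:
arm_command:
  steps:
    - {"offset":[-0.1,-0.02,0.03],"rot":[0.001,0,0],"gripper":-1}
    - {"offset":[-0.1,0,0.02],"rot":[0.001,0,0],"gripper":-1}
    - {"offset":[-0.1,0,0.03],"rot":[0,0,0],"gripper":-1}
    - {"offset":[-0.1,0,0.03],"rot":[0,0,0],"gripper":-1}

```text
t: 5.82
tool_pos: [0.5229, 0.1662, 0.2214]
tcp_rot: [-2.046, -2.38, -0.005]
wrist_force: [0.3, 1.0, 0.9]
width: 0.009
```

```bash
python3 - <<'E'
from h import *
goto([0,-.071,.2225])
E
```

```text
t 5.825 at [ 0.0011 -0.0741  0.2214] F [0.3 1.  0.9] off/100mm [ 0.031 -0.011 -0.011] rot/360 [ 0.     -0.0007 -0.0008] w 0.009
```

Call:
arm_command:
  steps:
    - {"offset":[-0.17,-0.01,0.06],"rot":[0,0,0],"gripper":-1}
    - {"offset":[-0.19,0,0.1],"rot":[0,0,0],"gripper":-1}
    - {"offset":[-0.17,0,0.13],"rot":[0,0,0],"gripper":-1}
    - {"offset":[-0.15,0,0.15],"rot":[0,0,0],"gripper":-1}

```text
t: 6.32
tool_pos: [0.5326, 0.094, 0.1743]
tcp_rot: [-2.046, -2.38, -0.005]
wrist_force: [0.1, 0.2, 0.5]
width: 0.003
```

```bash
python3 - <<'E'
from h import *
goto([0,-.142,.176])
d=cap('side'); cv2.imwrite('pics/s2.png',cv2.resize(d['pixels'][90:220,170:330,::-1],None,fx=4,fy=4))
d=cap('wrist','w3')
E
```

```text
t 6.325 at [-0.0005 -0.1469  0.1743] F [0.1 0.2 0.5] off/100mm [ 0.049  0.005 -0.017] rot/360 [ 0.0001 -0.0007 -0.0008] w 0.003
```

View pics/s2.png

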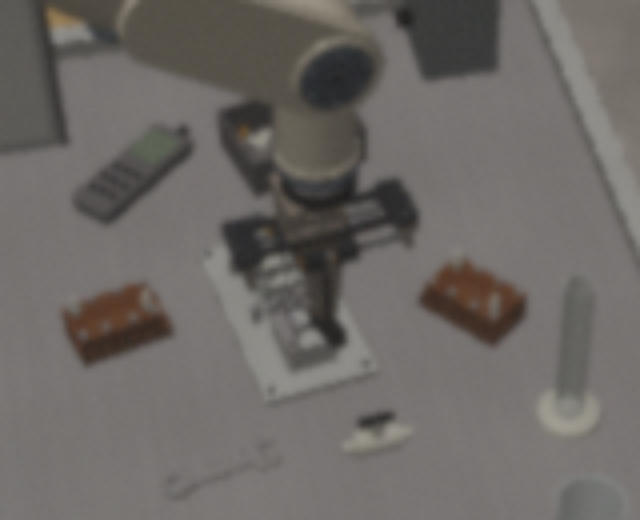

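View pics/w3.png

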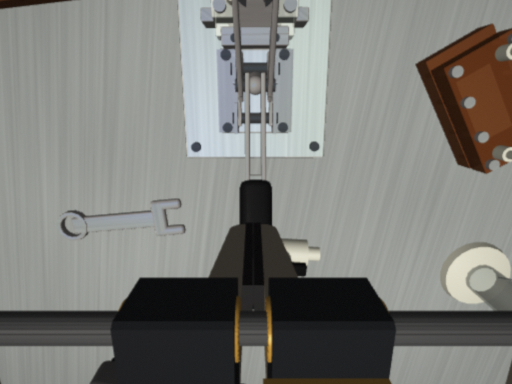

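Call:
arm_command:
  steps:
    - {"offset":[-0.08,0,0.15],"rot":[0,0,0],"gripper":-1}
    - {"offset":[-0.09,0,0.19],"rot":[0,0,0],"gripper":-1}
    - {"offset":[-0.06,0,0.19],"rot":[0,0,0],"gripper":-1}
    - {"offset":[-0.03,0,0.05],"rot":[0,0,0],"gripper":-1}
    - {"offset":[0,0,0.04],"rot":[0,0,0],"gripper":-1}

```text
t: 7.05
tool_pos: [0.5358, 0.0673, 0.1077]
tcp_rot: [-2.045, -2.379, -0.002]
wrist_force: [0.2, -1.8, 1.8]
width: 0.006
```

```bash
python3 - <<'E'
from h import *
goto([0,-.173,.1055])
E
```

```text
t 7.05 at [-0.0014 -0.1737  0.1077] F [ 0.2 -1.8  1.8] off/100mm [0.007 0.014 0.022] rot/360 [-0.0003 -0.0007 -0.0008] w 0.006
```

Call:
arm_command:
  steps:
    - {"offset":[0,0,0.04],"rot":[0,0,0],"gripper":-1}
    - {"offset":[0,0,0.03],"rot":[0,0,0],"gripper":-1}

```text
t: 7.3
tool_pos: [0.5362, 0.067, 0.1019]
tcp_rot: [-2.044, -2.381, -0.001]
wrist_force: [-4.9, -3.2, 14.0]
width: -0.001
```

```bash
python3 - <<'E'
from h import *
goto([0,-.173,.1055])
E
```

```text
t 7.3 at [-0.0012 -0.1741  0.1019] F [-4.9 -3.2 14. ] off/100mm [ 0.011  0.011 -0.036] rot/360 [-0.0002 -0.0005 -0.0006] w -0.001
```

Call:
arm_command:
  steps:
    - {"offset":[0,0,0.02],"rot":[0,0,0],"gripper":-1}
    - {"offset":[0,0,0.02],"rot":[0,0,0],"gripper":-1}

```text
t: 7.55
tool_pos: [0.5363, 0.067, 0.1004]
tcp_rot: [-2.044, -2.383, -0.001]
wrist_force: [-4.7, -2.5, 15.6]
width: 0.003
```

Call:
arm_command:
  steps:
    - {"offset":[0,0,0.04],"rot":[0,0,0],"gripper":-1}
    - {"offset":[0,0,0.04],"rot":[0,0,0],"gripper":-1}

```text
t: 7.8
tool_pos: [0.5364, 0.0669, 0.0958]
tcp_rot: [-2.043, -2.385, -0.001]
wrist_force: [-8.0, -3.6, 23.3]
width: 0.006
```

```bash
python3 - <<'E'
from h import *
d=cap('wrist','w4');
d=cap('top'); cv2.imwrite('pics/t4.png',cv2.resize(d['pixels'][150:250,130:270,::-1],None,fx=5,fy=5))
E
```

```text
(no output)
```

View pics/w4.png

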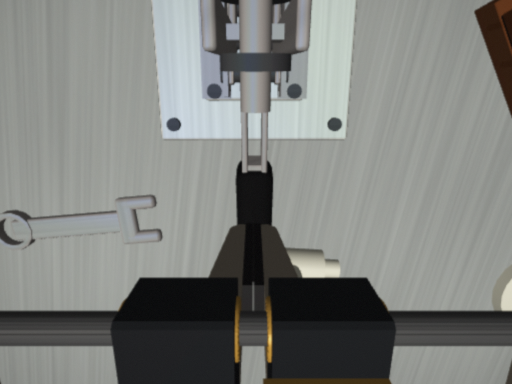

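View pics/t4.png

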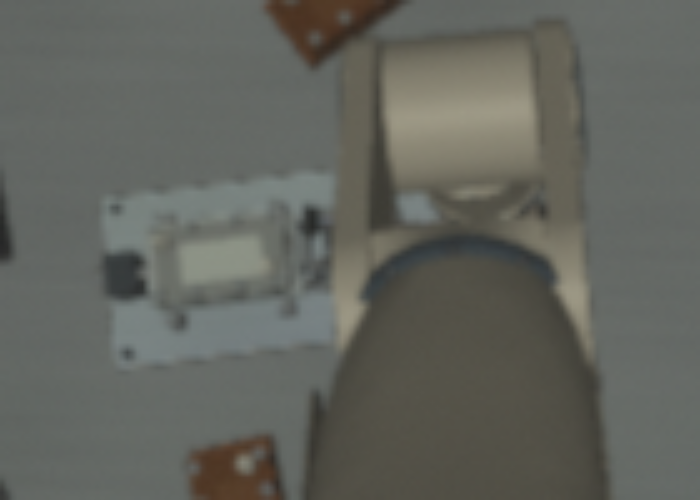

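Call:
arm_command:
  steps:
    - {"offset":[0,0,-0.4],"rot":[0,0,0],"gripper":-1}
    - {"offset":[0.3,0,-0.5],"rot":[0,0,0],"gripper":-1}
    - {"offset":[0.0,0,-0.5],"rot":[0,0,0],"gripper":-1}

```text
t: 8.28
tool_pos: [0.5306, 0.0976, 0.238]
tcp_rot: [-2.042, -2.383, 0.002]
wrist_force: [0.4, -0.1, 0.4]
width: 0.003
```

```bash
python3 - <<'E'
from h import *
goto([0,.03,.3])
d=cap('side'); cv2.imwrite('pics/s5.png',cv2.resize(d['pixels'][110:220,190:330,::-1],None,fx=5,fy=5))
d=cap('wrist','w5'); W=cloud(d); L=loc(W).reshape(-1,3); pickle.dump(d,open('w5.pkl','wb'))
for q in ['valve','handle_grip','clamp_bar','cell_centre']:
    for r in arm.regions_of(d,q)[:2]:
        P=loc(W[r['region']]);P=P[~np.isnan(P[:,0])]; print(q,r['p'],r['xy'],np.percentile(P,[3,50,97],axis=0).round(4).tolist())
k=(abs(L[:,0])<.011)&(L[:,2]>.04)&(L[:,2]<.2)&(L[:,1]<-.08)&(L[:,1]>-.25)
P=L[k]
for a in np.arange(-.24,-.08,.01):
    s=P[(P[:,1]>=a)&(P[:,1]<a+.01)]
    if len(s): print(a.round(3),len(s),np.median(s[:,2]).round(4),s[:,0].min().round(4),s[:,0].max().round(4))
E
```

```text
t 8.275 at [-0.0019 -0.143   0.238 ] F [ 0.4 -0.1  0.4] off/100mm [ 1.731  0.014 -0.617] rot/360 [-0.0005 -0.0003 -0.0003] w 0.003
valve 0.7 [285.7, 228.1] [[0.0155, -0.2272, 0.0133], [0.0417, -0.2168, 0.0233], [0.0622, -0.2081, 0.0516]]
handle_grip 0.82 [251.5, 189.0] [[-0.009, -0.1863, 0.0709], [0.0002, -0.1513, 0.0825], [0.0091, -0.0628, 0.0862]]
handle_grip 0.31 [248.7, 122.6] [[-0.0098, -0.1827, 0.068], [0.0003, -0.0849, 0.1337], [0.0101, -0.0471, 0.1695]]
clamp_bar 0.94 [250.7, 123.1] [[-0.0095, -0.1835, 0.0686], [0.0002, -0.085, 0.1366], [0.0102, -0.0472, 0.1695]]
cell_centre 0.89 [59.8, 11.0] [[-0.2309, 0.005, 0.0043], [-0.1837, 0.0134, 0.0412], [-0.1288, 0.0246, 0.0474]]
cell_centre 0.88 [434.8, 103.3] [[0.1532, -0.1251, 0.005], [0.1917, -0.0722, 0.0421], [0.2383, -0.0225, 0.0541]]
-0.2 2 0.0762 -0.0093 -0.0082
-0.19 142 0.0797 -0.0092 0.0093
-0.18 172 0.0809 -0.0091 0.0092
-0.17 172 0.0822 -0.0098 0.0092
-0.16 204 0.0835 -0.0098 0.0102
-0.15 199 0.0846 -0.0096 0.0101
-0.14 221 0.0827 -0.0099 0.0101
-0.13 69 0.0833 -0.0064 0.0061
-0.12 73 0.0848 -0.0063 0.006
-0.11 30 0.0859 -0.0062 0.006
-0.1 190 0.1558 -0.011 0.0106
-0.09 444 0.1584 -0.0107 0.0107
```

View pics/w5.png

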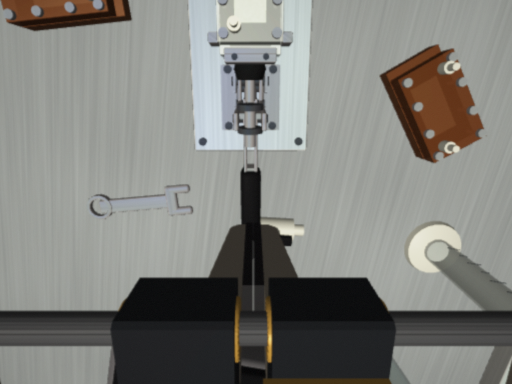

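View pics/s5.png

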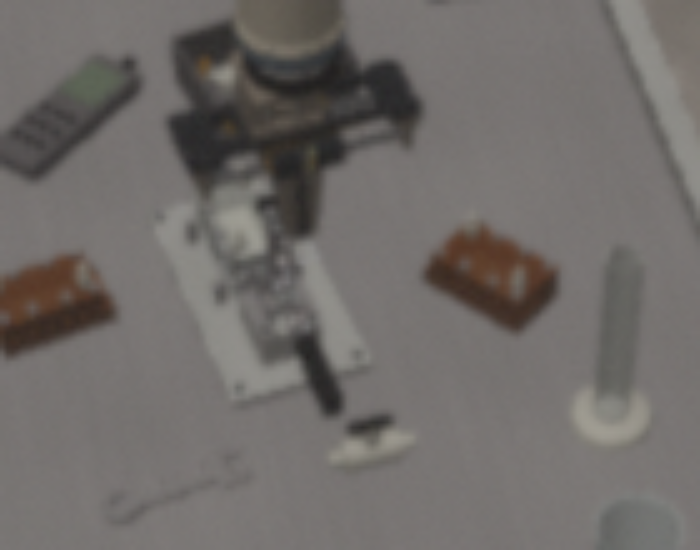

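The bar is up and the handle lies about 6° below level, with its axis at about 68 mm. Next I go above the cell and open the gripper.

Call:
arm_command:
  steps:
    - {"offset":[0.1,0,-0.5],"rot":[0,0,0],"gripper":-1}
    - {"offset":[0.58,0,-0.05],"rot":[0,0,0],"gripper":1}
    - {"offset":[0.58,0,0],"rot":[0,0,0],"gripper":1}
    - {"offset":[0.47,0.01,0],"rot":[0,0,0],"gripper":1}
    - {"offset":[0,0,0],"rot":[0,0,0],"gripper":1}

```text
t: 9.2
tool_pos: [0.5022, 0.2698, 0.2829]
tcp_rot: [-2.043, -2.371, 0.023]
wrist_force: [-0.4, -1.3, -0.8]
width: 0.422
```

```bash
python3 - <<'E'
from h import *
goto([0,.03,.2])
d=cap('wrist','w6'); W=cloud(d); L=loc(W).reshape(-1,3); pickle.dump(d,open('w6.pkl','wb'))
for q in ['cell_centre','clamp_bar']:
    for r in arm.regions_of(d,q)[:2]:
        P=loc(W[r['region']]);P=P[~np.isnan(P[:,0])]; print(q,r['p'],r['xy'],np.percentile(P,[2,50,98],axis=0).round(4).tolist())
k=(abs(L[:,0])<.05)&(L[:,1]>-.06)&(L[:,1]<.15)&(L[:,2]>.064)&(L[:,2]<.072)
P=L[k]; print(np.percentile(P,[0,1,50,99,100],axis=0).round(4).tolist()); print(cv2.minAreaRect((P[:,:2]*1000).astype(np.float32)))
E
```

```text
t 9.2 at [-0.0033  0.0315  0.2829] F [-0.4 -1.3 -0.8] off/100mm [-0.014  0.049  0.828] rot/360 [-0.003   0.0001 -0.0011] w 0.422
cell_centre 0.95 [110.1, 156.5] [[-0.2343, 0.009, 0.0026], [-0.1781, 0.0416, 0.0421], [-0.1298, 0.0711, 0.0558]]
cell_centre 0.89 [260.3, 165.8] [[-0.0286, -0.0144, 0.0583], [0.0004, 0.0366, 0.0693], [0.0289, 0.0826, 0.0823]]
clamp_bar 0.57 [256.9, 275.7] [[-0.0102, -0.2042, 0.0505], [0.0002, -0.0692, 0.1533], [0.0106, -0.0436, 0.168]]
clamp_bar 0.17 [258.8, 257.1] [[-0.0065, -0.2092, 0.0719], [0.0002, -0.0675, 0.08], [0.0065, -0.0579, 0.0913]]
[[-0.0298, -0.0597, 0.0643], [-0.0292, -0.0375, 0.0672], [0.0003, 0.0352, 0.0692], [0.0296, 0.0824, 0.0711], [0.0302, 0.0827, 0.072]]
((0.19190406799316406, 11.474784851074219), (142.36489868164062, 60.022705078125), 89.99331665039062)
```

View pics/w6.png

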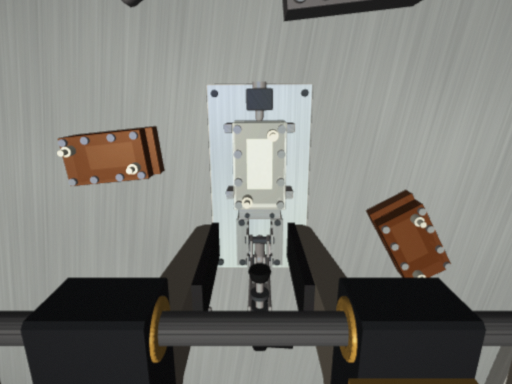

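```bash
python3 - <<'E'
from h import *
for f in ['w5.pkl','w6.pkl']:
    L=loc(cloud(pickle.load(open(f,'rb')))).reshape(-1,3)
    k=(abs(L[:,0])<.012)&(L[:,1]>-.13)&(L[:,1]<-.02)&(L[:,2]>.085)&(L[:,2]<.2); P=L[k]
    for a in np.arange(.085,.2,.01):
        s=P[(P[:,2]>=a)&(P[:,2]<a+.01)]
        if len(s)>3: print(f,a.round(3),len(s),np.percentile(s[:,1],[1,50,99]).round(4))
goto([0,.033,.12])
E
```

```text
w5.pkl 0.085 249 [-0.1186 -0.0668 -0.0516]
w5.pkl 0.095 9 [-0.0701 -0.0693 -0.0692]
w5.pkl 0.105 5 [-0.07 -0.07 -0.07]
w5.pkl 0.125 13 [-0.0763 -0.0763 -0.0719]
w5.pkl 0.135 78 [-0.0836 -0.0788 -0.0731]
w5.pkl 0.145 122 [-0.0994 -0.0844 -0.0694]
w5.pkl 0.155 1119 [-0.0992 -0.0731 -0.0454]
w5.pkl 0.165 393 [-0.0867 -0.0516 -0.0455]
w6.pkl 0.085 239 [-0.0756 -0.0676 -0.0468]
w6.pkl 0.095 19 [-0.0702 -0.0692 -0.0685]
w6.pkl 0.125 50 [-0.0768 -0.0745 -0.0715]
w6.pkl 0.135 51 [-0.0771 -0.0735 -0.0719]
w6.pkl 0.145 196 [-0.0866 -0.07   -0.0431]
w6.pkl 0.155 555 [-0.0871 -0.07   -0.0437]
w6.pkl 0.165 144 [-0.0787 -0.0495 -0.0444]
t 9.35 at [-0.0031  0.0283  0.2835] F [ 0.5 -0.4 -0.3] off/100mm [0.05  0.06  1.634] rot/360 [-0.0029  0.0002 -0.0016] w 0.547
```

Call:
arm_command:
  steps:
    - {"offset":[0.05,0.06,0.4],"rot":[-0.003,0,-0.0015],"gripper":1}
    - {"offset":[0,0,0.4],"rot":[0,0,0],"gripper":1}
    - {"offset":[0,0,0.4],"rot":[0,0,0],"gripper":1}
    - {"offset":[0,0,0.3],"rot":[0,0,0],"gripper":1}
    - {"offset":[0,0,0],"rot":[0,0,0],"gripper":1}

```text
t: 9.98
tool_pos: [0.5095, 0.2645, 0.1288]
tcp_rot: [2.051, 2.376, -0.002]
wrist_force: [-0.4, -0.0, -1.3]
width: 0.998
```

```bash
python3 - <<'E'
from h import *
goto([0,.033,.061])
E
```

```text
t 9.975 at [0.0031 0.0251 0.1288] F [-0.4 -0.  -1.3] off/100mm [ 0.081 -0.032  0.677] rot/360 [ 0.0001  0.0005 -0.0014] w 0.998
```

Call:
arm_command:
  steps:
    - {"offset":[0.08,-0.03,0.1],"rot":[0,0.0005,-0.0014],"gripper":1}
    - {"offset":[0,0,0.25],"rot":[0,0,0],"gripper":1}
    - {"offset":[0,0,0.15],"rot":[0,0,0],"gripper":1}
    - {"offset":[0,0,0],"rot":[0,0,0],"gripper":1}

```text
t: 10.48
tool_pos: [0.5078, 0.2726, 0.0808]
tcp_rot: [2.042, 2.385, 0.01]
wrist_force: [-0.2, 0.1, 1.0]
width: 1.003
```

```bash
python3 - <<'E'
from h import *
goto([0,.033,.061])
E
```

```text
t 10.475 at [0.0027 0.0334 0.0808] F [-0.2  0.1  1. ] off/100mm [-0.005 -0.028  0.198] rot/360 [ 0.001  -0.0004 -0.0002] w 1.003
```

Call:
arm_command:
  steps:
    - {"offset":[0,-0.03,0.15],"rot":[0.001,-0.0004,0],"gripper":1}
    - {"offset":[0,0,0.05],"rot":[0,0,0],"gripper":1}
    - {"offset":[0,0,0],"rot":[0,0,0],"gripper":1}

```text
t: 10.85
tool_pos: [0.5056, 0.2728, 0.061]
tcp_rot: [2.043, 2.386, 0.002]
wrist_force: [0.2, 0.8, 0.2]
width: 1.002
```

```bash
python3 - <<'E'
from h import *
goto([0,.033,.061])
d=cap('wrist','w7')
E
```

```text
t 10.85 at [0.0006 0.0339 0.061 ] F [0.2 0.8 0.2] off/100mm [-0.009 -0.006 -0.   ] rot/360 [ 0.0003 -0.0001 -0.0002] w 1.002
```

View pics/w7.png

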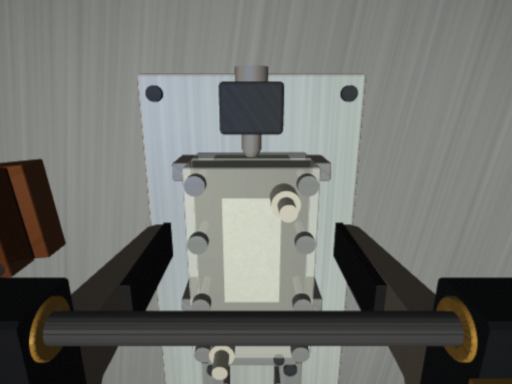

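The fingers straddle the cell mid-length, clear of the guide posts. Closing.

Call:
arm_command:
  steps:
    - {"offset":[0,0,0],"rot":[0,0,0],"gripper":-1}
    - {"offset":[0,0,0],"rot":[0,0,0],"gripper":-1}
    - {"offset":[0,0,0],"rot":[0,0,0],"gripper":-1}
    - {"offset":[0,0,0],"rot":[0,0,0],"gripper":-1}

```text
t: 11.4
tool_pos: [0.5052, 0.2729, 0.0618]
tcp_rot: [-2.044, -2.386, -0.002]
wrist_force: [-3.2, 1.2, 0.4]
width: 0.65
```

```bash
python3 - <<'E'
from h import *
goto([0,.041,.061])
E
```

```text
t 11.4 at [0.0001 0.0341 0.0618] F [-3.2  1.2  0.4] off/100mm [ 0.069 -0.002  0.008] rot/360 [ 0.0001 -0.0001 -0.0003] w 0.65
```

Call:
arm_command:
  steps:
    - {"offset":[0.03,0,0],"rot":[0,0,0],"gripper":-1}
    - {"offset":[0.03,0,0],"rot":[0,0,0],"gripper":-1}
    - {"offset":[0.02,0,0],"rot":[0,0,0],"gripper":-1}

```text
t: 11.78
tool_pos: [0.5049, 0.2758, 0.0621]
tcp_rot: [2.036, 2.385, -0.007]
wrist_force: [1.9, -10.4, 4.7]
width: 0.651
```

```bash
python3 - <<'E'
from h import *
goto([0,.041,.061])
E
```

```text
t 11.775 at [0.0004 0.037  0.0621] F [  1.9 -10.4   4.7] off/100mm [ 0.04  -0.004  0.011] rot/360 [0.0001 0.0012 0.0003] w 0.651
```

Call:
arm_command:
  steps:
    - {"offset":[0.04,0,0],"rot":[0,0.0015,0],"gripper":-1}
    - {"offset":[0.04,0,0],"rot":[0,0.001,0],"gripper":-1}

```text
t: 12.02
tool_pos: [0.5045, 0.2792, 0.0618]
tcp_rot: [-2.036, -2.391, -0.001]
wrist_force: [4.2, -16.6, 3.9]
width: 0.654
```

```bash
python3 - <<'E'
from h import *
goto([0,.041,.061])
E
```

```text
t 12.025 at [0.0004 0.0404 0.0618] F [  4.2 -16.6   3.9] off/100mm [ 0.006 -0.004  0.008] rot/360 [-0.     -0.0002  0.0007] w 0.654
```

Call:
arm_command:
  steps:
    - {"offset":[0.022,0,0],"rot":[0,0,0],"gripper":-1}

```text
t: 12.15
tool_pos: [0.5045, 0.2792, 0.0619]
tcp_rot: [2.035, 2.392, -0.002]
wrist_force: [1.3, -11.8, 4.4]
width: 0.649
```

```bash
python3 - <<'E'
from h import *
goto([0,.041,.061])
d=cap('wrist','w8'); L=loc(cloud(d)).reshape(-1,3)
k=(abs(L[:,0])<.028)&(L[:,1]>0)&(L[:,1]<.15)&(L[:,2]>.06)&(L[:,2]<.078);print(np.percentile(L[k,1],[95,99,99.8,100]).round(4), np.median(L[k,2]))
E
```

```text
t 12.15 at [0.0005 0.0404 0.0619] F [  1.3 -11.8   4.4] off/100mm [ 0.006 -0.005  0.009] rot/360 [-0.      0.0003  0.0008] w 0.649
[0.0877 0.0889 0.0891 0.0892] 0.06940780683941292
```

View pics/w8.png

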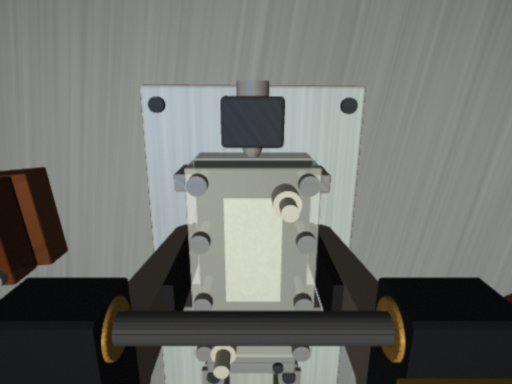

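Call:
arm_command:
  steps:
    - {"offset":[0.03,0,0],"rot":[0,0,0],"gripper":-1}
    - {"offset":[0.022,0,-0.06],"rot":[0,0,0],"gripper":-1}

```text
t: 12.45
tool_pos: [0.504, 0.2794, 0.0669]
tcp_rot: [2.029, 2.39, -0.013]
wrist_force: [3.5, -5.8, -14.9]
width: 0.648
```

```bash
python3 - <<'E'
from h import *
goto([0,.041,.068])
E
```

```text
t 12.45 at [0.     0.0407 0.0669] F [  3.5  -5.8 -14.9] off/100mm [ 0.003 -0.    -0.011] rot/360 [-0.0004  0.0015  0.0012] w 0.648
```

```bash
python3 - <<'E'
from h import *
d=cap('wrist','w9'); L=loc(cloud(d)).reshape(-1,3)
k=(abs(L[:,0])<.028)&(L[:,1]>0)&(L[:,1]<.15)&(L[:,2]>.06)&(L[:,2]<.085);print(np.percentile(L[k,1],[95,99,99.8,100]).round(4), np.median(L[k,2]))
P=L[k]; P=P[(abs(P[:,0])<.012)]; 
k2=abs(P[:,2]-np.median(P[:,2]))<.003; A=np.c_[P[k2][:,:2],np.ones(k2.sum())]; print(np.linalg.lstsq(A,P[k2][:,2],rcond=None)[0])
goto([0,.041,.068])
E
```

```text
[0.0875 0.0888 0.0891 0.0893] 0.0736583457965968
[ 0.00178954 -0.05763444  0.0765218 ]
t 12.5 at [-0.0001  0.0409  0.0677] F [  1.4 -12.1   2.6] off/100mm [ 0.001  0.001 -0.003] rot/360 [-0.0004  0.0015  0.0012] w 0.65
```

View pics/w9.png

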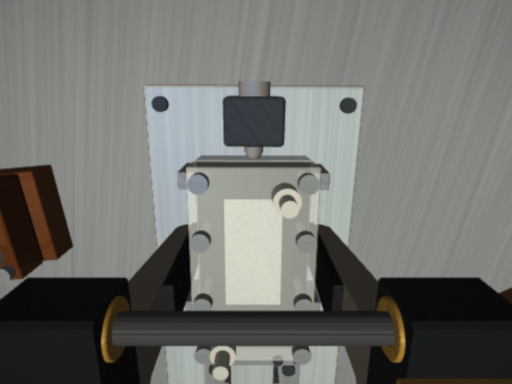

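```bash
python3 - <<'E'
from h import *
d=pickle.load(open('w6.pkl','rb')); 
def fit(d):
    L=loc(cloud(d)).reshape(-1,3)
    k=(abs(L[:,0])<.012)&(L[:,1]>0.0)&(L[:,1]<.08)&(L[:,2]>.06)&(L[:,2]<.085);P=L[k]
    k2=abs(P[:,2]-np.median(P[:,2]))<.005; A=np.c_[P[k2][:,:2],np.ones(k2.sum())]; print(np.linalg.lstsq(A,P[k2][:,2],rcond=None)[0],np.median(P[:,2]), np.ptp(P[k2][:,1]))
fit(d)
d=cap('wrist');fit(d)
goto([0,.041,.068])
E
```

```text
[-0.00172636 -0.00131735  0.06927451] 0.06925338431851369 0.079535167033183
[ 0.0017826  -0.05504511  0.07723746] 0.07449392564843071 0.061787947026575585
t 12.55 at [-0.0001  0.0409  0.0677] F [  1.3 -11.3   2.5] off/100mm [ 0.001  0.001 -0.003] rot/360 [-0.0004  0.0015  0.0012] w 0.651
```

Call:
arm_command:
  steps:
    - {"offset":[0.015,0,-0.03],"rot":[0,0.005,0],"gripper":-1}
    - {"offset":[0.015,0,-0.05],"rot":[0,0.004,0],"gripper":-1}

```text
t: 12.8
tool_pos: [0.5025, 0.2788, 0.0731]
tcp_rot: [-2.007, -2.37, -0.035]
wrist_force: [3.4, -8.1, -9.7]
width: 0.649
```

```bash
cat >> h.py <<'E'
def fit(d,z0=.06,z1=.085):
    L=loc(cloud(d)).reshape(-1,3)
    k=(abs(L[:,0])<.012)&(L[:,1]>0.0)&(L[:,1]<.08)&(L[:,2]>z0)&(L[:,2]<z1);P=L[k]
    k2=abs(P[:,2]-np.median(P[:,2]))<.005; A=np.c_[P[k2][:,:2],np.ones(k2.sum())]; c=np.linalg.lstsq(A,P[k2][:,2],rcond=None)[0]; print('slope',c[:2].round(4),'z at .04',c[1]*.04+c[2])
E
python3 - <<'E'
from h import *
d=cap('wrist','w10');fit(d,.06,.1)
goto([0,.041,.075])
E
```

```text
slope [-0.0034 -0.0214] z at .04 0.08021352247989522
t 12.85 at [-0.0014  0.0403  0.0739] F [ -1.4 -10.6   6.2] off/100mm [ 0.008  0.014 -0.011] rot/360 [-0.0009 -0.0069  0.0016] w 0.654
```

Call:
arm_command:
  steps:
    - {"offset":[0.015,0.01,-0.06],"rot":[0,0.003,0.001],"gripper":-1}
    - {"offset":[0.015,0,-0.1],"rot":[0,0,0],"gripper":-1}

```text
t: 13.1
tool_pos: [0.503, 0.2802, 0.0895]
tcp_rot: [-2.005, -2.35, -0.053]
wrist_force: [-0.0, 0.5, -2.5]
width: 0.651
```

```bash
python3 - <<'E'
from h import *
d=cap('wrist','w11');fit(d,.06,.12)
goto([0,.041,.085])
E
```

```text
slope [-0.0073  0.0029] z at .04 0.09666771917520138
t 13.15 at [-0.      0.0421  0.091 ] F [ 0.7 -0.1 -1.4] off/100mm [-0.015  0.001  0.059] rot/360 [-0.0009 -0.0099  0.0005] w 0.655
```

View pics/w11.png

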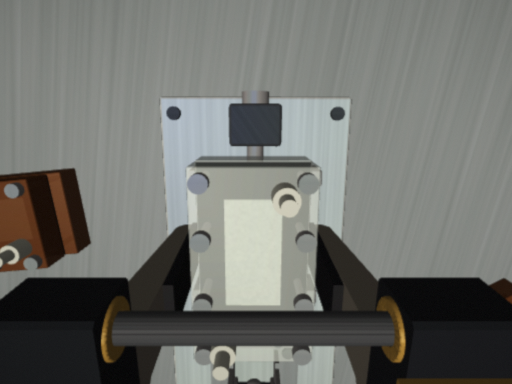

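The cell is out, level and clear of the plunger. Lifting it up for the carry.

```bash
cat >> h.py <<'E'
def go(l,dyaw_target=None):
    "offset to local target keeping tilt"
    st=arm.observe(); M=R.from_rotvec(st['tcp_rot']).as_matrix()
    p=np.r_[C+l[0]*ex+l[1]*ey,l[2]]
    print('t',st['t'],'at',loc(st['tool_pos']).round(4),'F',st['wrist_force'].round(1),'off',((M.T@(p-st['tool_pos']))*10).round(3),'w',round(st['width'],3))
E
python3 - <<'E'
from h import *
go([0,.042,.30])
E
```

```text
t 13.15 at [-0.      0.0421  0.091 ] F [ 0.7 -0.1 -1.4] off [ 0.129 -0.012 -2.086] w 0.655
```

Call:
arm_command:
  steps:
    - {"offset":[0.01,0,-0.15],"rot":[-0.0009,0,0],"gripper":-1}
    - {"offset":[0.02,0,-0.3],"rot":[0,0,0],"gripper":-1}
    - {"offset":[0.03,0,-0.4],"rot":[0,0,0],"gripper":-1}
    - {"offset":[0.03,0,-0.4],"rot":[0,0,0],"gripper":-1}
    - {"offset":[0.03,0,-0.4],"rot":[0,0,0],"gripper":-1}
    - {"offset":[0.02,0,-0.35],"rot":[0,0,0],"gripper":-1}
    - {"offset":[0.01,0,-0.15],"rot":[0,0,0],"gripper":-1}
    - {"offset":[0,0,0],"rot":[0,0,0],"gripper":-1}

```text
t: 14.15
tool_pos: [0.5022, 0.2842, 0.3202]
tcp_rot: [-2.007, -2.36, -0.072]
wrist_force: [0.3, -0.8, -3.4]
width: 0.651
```

```bash
python3 - <<'E'
from h import *
d=cap('wrist','w12');fit(d,.2,.4)
go([0,.042,.30]); goto([0,.042,.30])
st=arm.observe();print(st['tool_pos'],st['ft_torque'].round(2))
# pan points world
d=cap('top','t12');W=cloud(d)
r=arm.regions_of(d,'pan')[0];P=W[r['region']];P=P[abs(P[:,2]-.078)<.006];print(cv2.minAreaRect((P[:,:2]*1000).astype(np.float32)),np.median(P[:,2]))
E
```

```text
slope [0.0088 0.0025] z at .04 0.3273394744076656
t 14.2 at [-0.0014  0.0456  0.3193] F [ 0.5 -0.3 -3.3] off [-0.048  0.012  0.19 ] w 0.653
t 14.2 at [-0.0014  0.0456  0.3193] F [ 0.5 -0.3 -3.3] off/100mm [-0.048  0.012  0.19 ] rot/360 [ 0.001  -0.0099  0.0009] w 0.653
[0.50187169 0.28398687 0.31929928] [-0.08 -0.03 -0.01]
((564.5108032226562, -251.42880249023438), (168.18771362304688, 150.73770141601562), 87.32023620605469) 0.07786594632374788
```

View pics/t12.png

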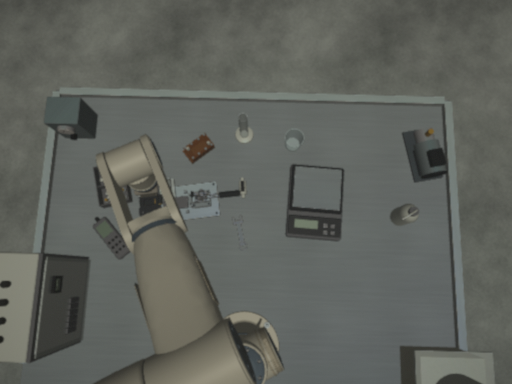

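```bash
cat >> h.py <<'E'
PAN=np.array([.5645,-.2514]); 
def gow(p,yawdeg=None):
    st=arm.observe(); M=R.from_rotvec(st['tcp_rot']).as_matrix()
    y=np.degrees(np.arctan2(M[1,1],M[0,1]))
    print('t',st['t'],'at',st['tool_pos'].round(4),'yaw',y.round(2),'F',st['wrist_force'].round(1),'off',((M.T@(np.array(p)-st['tool_pos']))*10).round(3),'w',round(st['width'],3))
    if yawdeg is not None: print('rot/360',(np.radians(yawdeg-y)*(M.T@[0,0,1])/2/np.pi).round(4))
E
python3 - <<'E'
from h import *
gow([.5645,-.25,.32],-2.7)
E
```

```text
t 14.3 at [0.5014 0.2836 0.3178] yaw 9.22 F [ 0.1 -0.1 -3.4] off [-5.357 -0.232 -0.354] w 0.652
rot/360 [-0.002  -0.0001  0.033 ]
```

Call:
arm_command:
  steps:
    - {"offset":[-0.2,-0.01,-0.01],"rot":[0,0,0],"gripper":-1}
    - {"offset":[-0.4,-0.02,-0.03],"rot":[0,0,0],"gripper":-1}
    - {"offset":[-0.48,-0.02,-0.03],"rot":[0,0,0],"gripper":-1}
    - {"offset":[-0.48,-0.02,-0.03],"rot":[0,0,0],"gripper":-1}
    - {"offset":[-0.48,-0.02,-0.03],"rot":[0,0,0],"gripper":-1}
    - {"offset":[-0.48,-0.02,-0.03],"rot":[0,0,0],"gripper":-1}
    - {"offset":[-0.48,-0.02,-0.03],"rot":[0,0,0],"gripper":-1}
    - {"offset":[-0.48,-0.02,-0.03],"rot":[0,0,0],"gripper":-1}
    - {"offset":[-0.4,-0.02,-0.03],"rot":[0,0,0],"gripper":-1}
    - {"offset":[-0.3,-0.02,-0.03],"rot":[0,0,0],"gripper":-1}

```text
t: 15.55
tool_pos: [0.5435, -0.1536, 0.3081]
tcp_rot: [-1.998, -2.35, -0.041]
wrist_force: [0.0, 0.6, -2.3]
width: 0.648
```

```bash
python3 - <<'E'
from h import *
gow([.5645,-.25,.32],-2.7)
E
```

```text
t 15.55 at [ 0.5435 -0.1536  0.3081] yaw 9.3 F [ 0.   0.6 -2.3] off [-0.976  0.049 -0.18 ] w 0.648
rot/360 [-0.002   0.0005  0.0333]
```

Call:
arm_command:
  steps:
    - {"offset":[-0.35,0.02,-0.05],"rot":[-0.001,0,0.017],"gripper":-1}
    - {"offset":[-0.3,0.05,0],"rot":[-0.001,0,0.017],"gripper":-1}
    - {"offset":[-0.25,0.06,0],"rot":[0,0,0],"gripper":-1}
    - {"offset":[0,0,0],"rot":[0,0,0],"gripper":-1}
    - {"offset":[0,0,0],"rot":[0,0,0],"gripper":-1}

```text
t: 16.18
tool_pos: [0.5568, -0.2513, 0.301]
tcp_rot: [-2.249, -2.107, -0.039]
wrist_force: [-0.2, -0.4, -2.7]
width: 0.65
```

```bash
cat >> h.py <<'E'
def cellfit():
    "cell top seen by wrist: plane in world + location"
    d=cap('wrist'); st=arm.observe(); W=cloud(d)
    M=R.from_rotvec(st['tcp_rot']).as_matrix()
    y=np.arctan2(M[1,1],M[0,1]); ax=np.array([np.cos(y),np.sin(y)]); ay=np.array([-ax[1],ax[0]])
    q=W[...,:2]-st['tool_pos'][:2]; L=np.stack([q@ax,q@ay,W[...,2]-st['tool_pos'][2]],-1)
    Z=L.reshape(-1,3); k=(abs(Z[:,0])<.026)&(Z[:,1]>-.03)&(Z[:,1]<.05)&(abs(Z[:,2]-.007)<.008);P=Z[k]
    for _ in range(4):
        A=np.c_[P[:,:2],np.ones(len(P))];c=np.linalg.lstsq(A,P[:,2],rcond=None)[0];r=P[:,2]-A@c;P=P[abs(r)<max(.0007,1.5*abs(r).std())]
    k=(abs(Z[:,0])<.026)&(Z[:,1]>.03)&(Z[:,1]<.07)&(abs(Z[:,2]-.005)<.006)
    top=Z[(abs(Z[:,0])<.045)&(Z[:,1]>0.02)&(Z[:,1]<.04)&(abs(Z[:,2]-c[2])<.003)]
    print('slope deg x,y',np.degrees(np.arctan(c[:2])).round(2),'top rel TCP',c[2].round(4),'+y edge',np.percentile(Z[k,1],99.5).round(4),'x ext',np.percentile(top[:,0],[1,99]).round(4),len(P))
    return d,W
E
python3 - <<'E'
from h import *
gow([.5645,-.25,.32],-2.7)
d,W=cellfit(); cv2.imwrite('pics/w13.png',d['pixels'][:,:,::-1])
r=arm.regions_of(d,'pan')
for x in r[:2]:
    P=W[x['region']];P=P[abs(P[:,2]-.078)<.006];print(x['p'],x['xy'],cv2.minAreaRect((P[:,:2]*1000).astype(np.float32)),np.median(P[:,2]))
E
```

```text
t 16.175 at [ 0.5568 -0.2513  0.301 ] yaw -3.68 F [-0.2 -0.4 -2.7] off [ 0.03   0.07  -0.191] w 0.65
rot/360 [ 0.0002 -0.0001 -0.0027]
slope deg x,y [-1.48 -0.01] top rel TCP 0.0071 +y edge 0.0481 x ext [-0.0286  0.03  ] 10619
0.84 [273.9, 129.4] ((566.922119140625, -235.29202270507812), (144.52459716796875, 150.2711639404297), 86.4499282836914) 0.07818317387717733
```

View pics/w13.png

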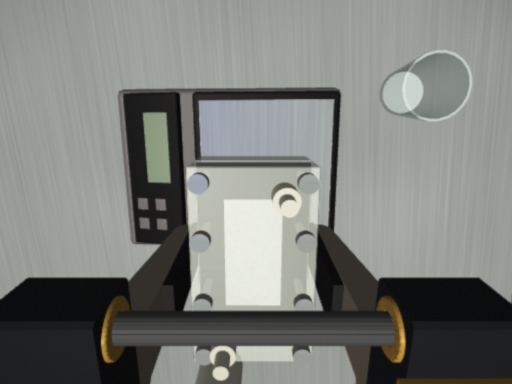

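Call:
arm_command:
  steps:
    - {"offset":[0.03,0.08,0],"rot":[-0.004,0,-0.0027],"gripper":-1}
    - {"offset":[0,0,0.3],"rot":[0,0,0],"gripper":-1}
    - {"offset":[0,0,0.4],"rot":[0,0,0],"gripper":-1}
    - {"offset":[0,0,0.25],"rot":[0,0,0],"gripper":-1}
    - {"offset":[0,0,0],"rot":[0,0,0],"gripper":-1}

```text
t: 16.9
tool_pos: [0.5689, -0.2392, 0.2063]
tcp_rot: [-2.241, -2.153, -0.076]
wrist_force: [-0.1, -0.3, -2.1]
width: 0.652
```

```bash
python3 - <<'E'
from h import *
gow([.5655,-.248,.15],-3)
d,W=cellfit(); cv2.imwrite('pics/w14.png',d['pixels'][:,:,::-1])
r=arm.regions_of(d,'pan')
for x in r[:2]:
    P=W[x['region']];P=P[abs(P[:,2]-.078)<.006];print(x['p'],x['xy'],cv2.minAreaRect((P[:,:2]*1000).astype(np.float32)),np.median(P[:,2]))
E
```

```text
t 16.9 at [ 0.5689 -0.2392  0.2063] yaw -2.31 F [-0.1 -0.3 -2.1] off [-0.122 -0.036  0.556] w 0.652
rot/360 [-0.0001 -0.      0.0019]
slope deg x,y [ 0.69 -0.09] top rel TCP 0.0059 +y edge 0.0486 x ext [-0.0296  0.0289] 10602
0.7 [238.9, 138.2] ((566.1900634765625, -247.54185485839844), (169.20704650878906, 150.49281311035156), 86.686279296875) 0.07817547411638878
```

View pics/w14.png

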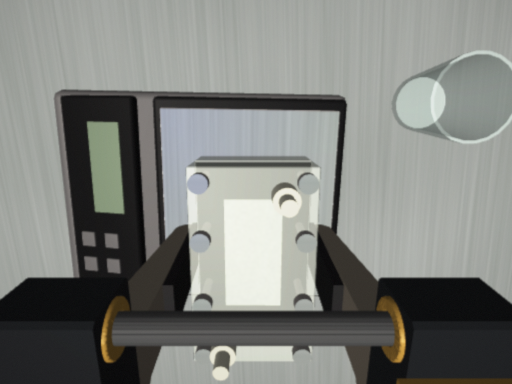

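Call:
arm_command:
  steps:
    - {"offset":[-0.1,-0.03,0.2],"rot":[0.0015,0,0.002],"gripper":-1}
    - {"offset":[0,0,0.35],"rot":[0,0,0],"gripper":-1}
    - {"offset":[0,0,0.1],"rot":[0,0,0],"gripper":-1}
    - {"offset":[0,0,0],"rot":[0,0,0],"gripper":-1}

```text
t: 17.5
tool_pos: [0.5694, -0.2489, 0.1438]
tcp_rot: [-2.257, -2.139, -0.07]
wrist_force: [0.3, -0.1, -2.5]
width: 0.657
```

```bash
python3 - <<'E'
from h import *
gow([.566,-.2468,.124],-3.3)
d,W=cellfit()
E
```

```text
t 17.5 at [ 0.5694 -0.2489  0.1438] yaw -3.1 F [ 0.3 -0.1 -2.5] off [ 0.009 -0.037  0.198] w 0.657
rot/360 [-0.     -0.      0.0005]
slope deg x,y [ 0.57 -0.35] top rel TCP 0.0068 +y edge 0.0483 x ext [-0.0291  0.0296] 10539
```

Call:
arm_command:
  steps:
    - {"offset":[0.01,-0.04,0.1],"rot":[0.0016,0.001,0],"gripper":-1}
    - {"offset":[0,0,0.1],"rot":[0,0,0],"gripper":-1}
    - {"offset":[0,0,0],"rot":[0,0,0],"gripper":-1}

```text
t: 17.92
tool_pos: [0.5665, -0.2471, 0.1248]
tcp_rot: [-2.25, -2.133, -0.068]
wrist_force: [-0.7, 0.3, -2.2]
width: 0.652
```

```bash
python3 - <<'E'
from h import *
gow([.566,-.2468,.116],-3.3)
d,W=cellfit()
E
```

```text
t 17.925 at [ 0.5665 -0.2471  0.1248] yaw -3.07 F [-0.7  0.3 -2.2] off [-0.002 -0.005  0.088] w 0.652
rot/360 [-0.     -0.      0.0006]
slope deg x,y [ 0.13 -0.  ] top rel TCP 0.0067 +y edge 0.0483 x ext [-0.0292  0.0295] 10591
```

Call:
arm_command:
  steps:
    - {"offset":[0,0,0.05],"rot":[0,0,0],"gripper":-1}
    - {"offset":[0,0,0.03],"rot":[0,0,0],"gripper":-1}
    - {"offset":[0,0,0],"rot":[0,0,0],"gripper":-1}
    - {"offset":[0,0,0],"rot":[0,0,0],"gripper":-1}

```text
t: 18.48
tool_pos: [0.5672, -0.2469, 0.1173]
tcp_rot: [-2.251, -2.134, -0.068]
wrist_force: [0.0, -1.1, -2.3]
width: 0.651
```

Call:
arm_command:
  steps:
    - {"offset":[0,0,0.012],"rot":[0,0,0],"gripper":-1}
    - {"offset":[0,0,0],"rot":[0,0,0],"gripper":-1}

```text
t: 18.73
tool_pos: [0.5673, -0.2469, 0.1162]
tcp_rot: [-2.251, -2.134, -0.069]
wrist_force: [0.0, 0.5, -2.8]
width: 0.652
```

```bash
python3 - <<'E'
from h import *
gow([.566,-.2468,.1133],-3.3)
d,W=cellfit()
cv2.imwrite('pics/w15.png',d['pixels'][:,:,::-1])
E
```

```text
t 18.725 at [ 0.5673 -0.2469  0.1162] yaw -3.06 F [ 0.   0.5 -2.8] off [-0.002 -0.013  0.029] w 0.652
rot/360 [-0.     -0.      0.0007]
slope deg x,y [ 0.26 -0.07] top rel TCP 0.0071 +y edge 0.0483 x ext [-0.029   0.0297] 10605
```

Call:
arm_command:
  steps:
    - {"offset":[0,-0.01,0.012],"rot":[0,0,0],"gripper":-1}
    - {"offset":[0,0,0.006],"rot":[0,0,0],"gripper":-1}
    - {"offset":[0,0,0],"rot":[0,0,0],"gripper":-1}

```text
t: 19.15
tool_pos: [0.5663, -0.2467, 0.1144]
tcp_rot: [-2.251, -2.134, -0.069]
wrist_force: [-0.1, -0.2, -2.8]
width: 0.652
```

Call:
arm_command:
  steps:
    - {"offset":[0,0,0.008],"rot":[0,0,0],"gripper":-1}
    - {"offset":[0,0,0],"rot":[0,0,0],"gripper":-1}

```text
t: 19.4
tool_pos: [0.5663, -0.2467, 0.1136]
tcp_rot: [-2.251, -2.134, -0.069]
wrist_force: [0.0, 0.9, -2.6]
width: 0.649
```

Call:
arm_command:
  steps:
    - {"offset":[0,0,0.008],"rot":[0,0,0],"gripper":-1}
    - {"offset":[0,0,0],"rot":[0,0,0],"gripper":-1}

```text
t: 19.65
tool_pos: [0.5664, -0.2467, 0.1129]
tcp_rot: [-2.252, -2.134, -0.069]
wrist_force: [-1.6, -0.0, -2.0]
width: 0.65
```

Call:
arm_command:
  steps:
    - {"offset":[0,0,0.006],"rot":[0,0,0],"gripper":-1}
    - {"offset":[0,0,0],"rot":[0,0,0],"gripper":-1}

```text
t: 19.9
tool_pos: [0.5664, -0.2467, 0.1126]
tcp_rot: [-2.252, -2.134, -0.069]
wrist_force: [-0.4, -0.2, -0.0]
width: 0.648
```

```bash
python3 - <<'E'
from h import *
for _ in range(3):
    cellfit(); st=arm.observe(); print(st['tool_pos'].round(4),st['wrist_force'].round(1),st['ft_torque'].round(2))
E
```

```text
slope deg x,y [ 0.21 -0.05] top rel TCP 0.0071 +y edge 0.0483 x ext [-0.029   0.0297] 10558
[ 0.5664 -0.2468  0.1126] [-1.6  0.5 -0.5] [0.05 0.13 0.  ]
slope deg x,y [ 0.23 -0.08] top rel TCP 0.0072 +y edge 0.0482 x ext [-0.0289  0.0298] 10626
[ 0.5664 -0.2467  0.1125] [-0.9 -1.4 -0.6] [0.01 0.16 0.07]
slope deg x,y [ 0.19 -0.06] top rel TCP 0.0072 +y edge 0.0482 x ext [-0.029   0.0297] 10581
[ 0.5664 -0.2467  0.1125] [-0.9  0.3  0.3] [ 0.03  0.14 -0.01]
```

The pan now carries the weight, since Fz went from about -2.8 N to about -0.3 N. Releasing.

Call:
arm_command:
  steps:
    - {"offset":[0,0,0],"rot":[0,0,0],"gripper":0.4}
    - {"offset":[0,0,0],"rot":[0,0,0],"gripper":0.8}
    - {"offset":[0,0,0],"rot":[0,0,0],"gripper":1}
    - {"offset":[0,0,0],"rot":[0,0,0],"gripper":1}
    - {"offset":[0,0,0],"rot":[0,0,0],"gripper":1}

```text
t: 20.68
tool_pos: [0.5672, -0.247, 0.113]
tcp_rot: [-2.253, -2.136, -0.07]
wrist_force: [0.3, -0.3, 0.4]
width: 0.999
```

```bash
python3 - <<'E'
from h import *
d,_=cellfit(); cv2.imwrite('pics/w16.png',d['pixels'][:,:,::-1]); gow([.566,-.2468,.25])
E
```

```text
slope deg x,y [ 0.11 -0.05] top rel TCP 0.0066 +y edge 0.0484 x ext [-0.0296  0.0291] 10698
t 20.725 at [ 0.5672 -0.247   0.113 ] yaw -3.07 F [-0.2  0.3 -0.4] off [ 0.081 -0.006 -1.368] w 1.002
```

View pics/w16.png

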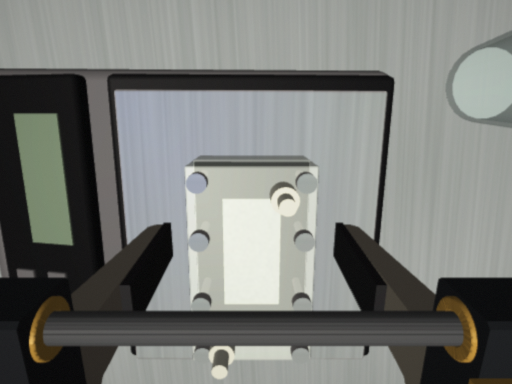

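Call:
arm_command:
  steps:
    - {"offset":[0.01,0,-0.15],"rot":[0,0,0],"gripper":1}
    - {"offset":[0.02,0,-0.3],"rot":[0,0,0],"gripper":1}
    - {"offset":[0.03,0,-0.5],"rot":[0,0,0],"gripper":1}
    - {"offset":[0.03,0,-0.5],"rot":[0,0,0],"gripper":1}
    - {"offset":[0.03,0,-0.5],"rot":[0,0,0],"gripper":1}
    - {"offset":[-0.5,0.1,-0.2],"rot":[0,0,0],"gripper":1}
    - {"offset":[-0.5,0,-0.1],"rot":[0,0,0],"gripper":1}
    - {"offset":[0,0,0],"rot":[0,0,0],"gripper":1}

```text
t: 21.72
tool_pos: [0.5709, -0.35, 0.349]
tcp_rot: [-2.256, -2.142, -0.072]
wrist_force: [0.1, 0.6, -0.5]
width: 0.998
```

```bash
python3 - <<'E'
from h import *
print(arm.observe()['t'],arm.observe()['tool_pos'])
d=cap('wrist','w17'); W=cloud(d)
for q in ['pan','cell_centre']:
    for x in arm.regions_of(d,q)[:1]:
        P=W[x['region']]; P=P[~np.isnan(P[:,0])]; print(q,x['p'],x['xy'],np.percentile(P,[2,50,98],axis=0).round(4).tolist())
        P=P[abs(P[:,2]-.078)<.005] if q=='pan' else P[abs(P[:,2]-.1195)<.004]
        print(cv2.minAreaRect((P[:,:2]*1000).astype(np.float32)),np.median(P[:,2]))
d=cap('side','s17'); cv2.imwrite('pics/s17.png',cv2.resize(d['pixels'][100:300,160:400,::-1],None,fx=3,fy=3))
d=cap('top'); L=loc(cloud(d)).reshape(-1,3)
cv2.imwrite('pics/t17.png',cv2.resize(d['pixels'][110:260,90:360,::-1],None,fx=2.8,fy=2.8))
for q in ['clamp_bar','handle_grip']:
    for x in arm.regions_of(d,q)[:1]:
        P=L.reshape(384,512,3)[x['region']];print(q,x['p'],np.nanpercentile(P,[3,50,97],axis=0).round(4).tolist())
k=(abs(L[:,0])<.008)&(L[:,1]>-.2)&(L[:,1]<-.15)&(L[:,2]>.05); print('handle top z at y', np.c_[L[k,1],L[k,2]].mean(0), np.polyfit(L[k,1],L[k,2],1))
E
```

```text
21.725 [ 0.57093401 -0.35003205  0.34902196]
pan 0.87 [215.4, 81.2] [[0.4934, -0.3304, 0.0757], [0.5658, -0.2392, 0.0774], [0.6393, -0.1652, 0.0791]]
((566.118896484375, -247.93923950195312), (169.88331604003906, 150.22247314453125), 86.6761245727539) 0.07738505342824159
cell_centre 0.79 [241.3, 88.9] [[0.5382, -0.3031, 0.0972], [0.567, -0.2489, 0.1195], [0.5958, -0.2013, 0.1321]]
((566.7237548828125, -248.87509155273438), (99.2586669921875, 60.03839874267578), 86.88835144042969) 0.11944088343859455
clamp_bar 0.82 [[-0.0124, -0.2103, 0.0659], [-0.0032, -0.1423, 0.0835], [0.0069, -0.0523, 0.1691]]
handle_grip 0.58 [[-0.0116, -0.2109, 0.0041], [-0.0036, -0.1772, 0.079], [0.0057, -0.1023, 0.0892]]
handle top z at y [-0.17472557  0.08042363] [0.16384117 0.10905087]
```

View pics/w17.png

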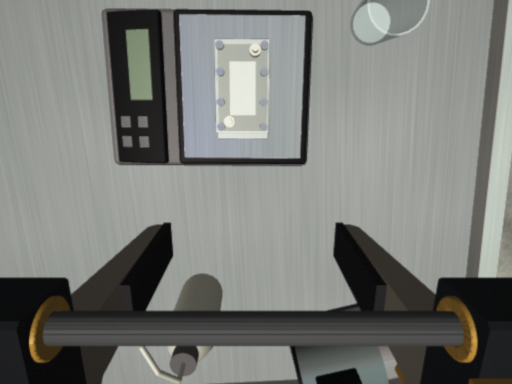

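View pics/s17.png

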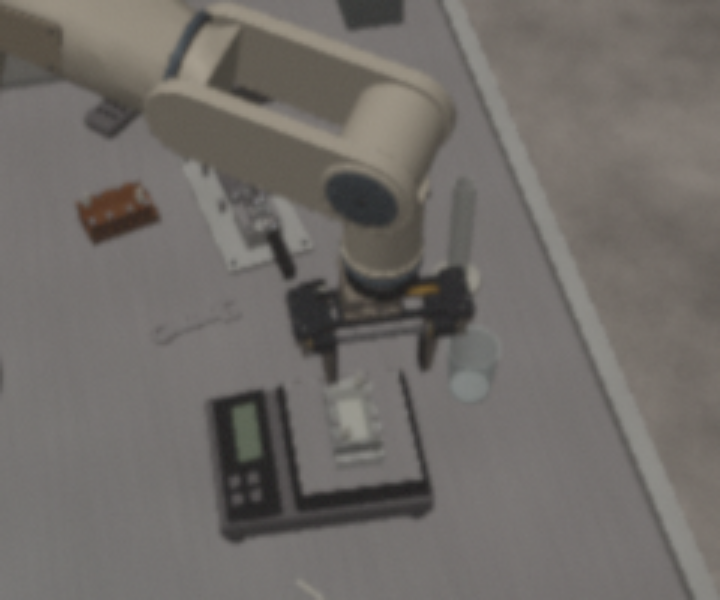

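View pics/t17.png

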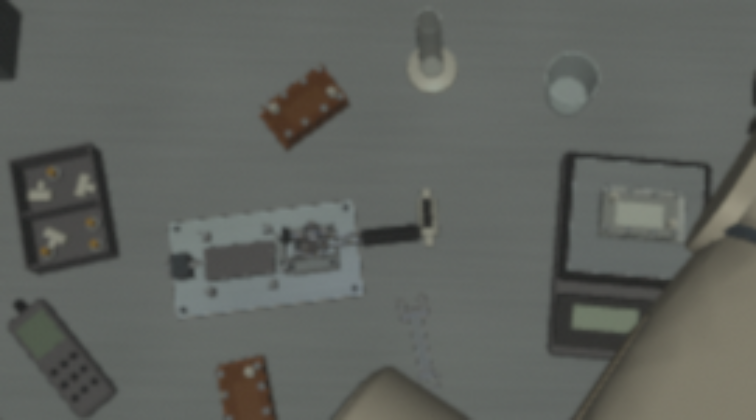

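```bash
python3 - <<'E'
from h import *
st=arm.observe();print(st['t'],st['wrist_force'].round(1),abs(st['joint_velocities']).max());print(arm.sign_off())
E
```

```text
22.075 [ 0.8 -0.6 -0. ] 0.003833831089507645
the job is handed in; nothing more can be done
None
```

The job is done and handed in at 22.1 s. The clamp is fully open, and the clear flow cell sits ports up in the middle of the balance pan.

**What I did**
- **Clamp:** I pushed the handle over centre with the closed fingers and followed it to its hard stop, pressing with up to about 23 N.
- **Cell:** I gripped it across its 60 mm sides and slid it about 6.5 mm against the plunger. I then lifted it out and set it down in steps of about 1 mm. I opened the gripper only once the pan carried the weight (vertical force from about -2.8 N to about 0).

**Last checks**
- **Placing:** The cell is about 1 mm from the pan centre. Before I backed off it was level within about 0.1°.
- **Clamp:** The handle lies 6 to 9° below level (two fits), where about 7° was expected. Its axis is about 68 mm up, against the stated 69 mm, and the bar leans past upright. The camera fit of the bar's exact angle was too rough to trust.
- **Surroundings:** The valve, which lies close to the open handle, is where it was. Nothing else looked moved in the last pictures, but the arm hid part of the view and I did not measure the other things one by one. The gripper was clear of everything.

**What did not go cleanly**
- **Lift:** In the first 5 mm of lift the plunger held back one end and the cell tilted about 3° in the pads. I turned the tool to level it as it came out.
- **Clamp push:** At the end of the push the fingertips read about 12 mm below where the handle's top face later measured. I did not find out why.

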